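# Seat the chocolate medallion in the decorating board

## Task

Ready the large round chocolate medallion for decorating: slide it across the cream decorating board, without lifting it off the board, until it drops flat into the board's round recess, then let go of it. Leave the square tablet and the small round coin lying where they are.

Things in the scene. Friction and masses are not known exactly. Their poses are not given: they have to be found in the camera images.
- medallion_center (a point): Centre (half-way up) of the large round dark-chocolate medallion, a loose flat disc 60 mm in diameter and 14 mm thick, about 50 g, lying flat on the decorating board at one of three corners. Its z axis points up; its yaw is of no matter. It slides freely when pushed on its side.
- recess (a point): Centre of the mouth of the round recess, level with the board's flat top; 80 mm in diameter, 8 mm deep, tan floor: the seated medallion has 10 mm of play all round and stands 6 mm proud. The board is a fixed cream slab 280 x 280 x 20 mm, its middle at (-72, -72) mm in this frame. The chocolates lie at its other three corners, about 144 mm apart; the straight way from each to the recess is free.
- tablet_center (a point): Centre (half-way up) of the square dark-chocolate tablet, 46 x 46 x 14 mm, loose, lying flat on the board; not to be moved.
- coin_center (a point): Centre (half-way up) of the small round dark-chocolate coin, 36 mm in diameter, 14 mm thick, loose, lying flat on the board; not to be moved.
Things that resemble listed ones, but are neither listed nor needed, are in the scene too. Leave any blue look-alike of the part that bears medallion_center alone.

How it is judged:
By the outcome, as a careful person would: the job done as asked, in the order asked, and still so for the second after the job is handed in, with the robot touching nothing.
It also fails if it takes over 38 s, if anything falls off the work surface, if the arm or the gripper's body presses on something with over 40 N, if the wrist force passes 120 N, or if a joint passes its speed limit or range.

## Robot

A 7-joint arm with a two-finger parallel gripper is mounted at the origin on the work surface. World frame = base frame: x ahead of the robot, y to its left, z up, the work surface at z = 0. Lengths are in mm, angles in rad, forces in N, time in s.
With the tool pointing down it reaches from about 425 to 875 mm from the base axis. Payload 4.7 kg.
Tool frame: the origin (TCP) lies at the very end of the fingers, on their centre line; the grasp point (between the pads) lies behind it (robot.grasp_offset is the z of the grasp point in the tool frame, in mm); z points along the fingers, x is the direction in which the jaws open and shut, and the axes are right-handed (so a half turn about z gives the same grasp; the last joint's range is limited). The gripper opens to 87 mm and grips with 3 to 60 N. Pads are 19 mm wide; open, the fingers measure 117 mm over their backs; the gripper's body (75 mm by 190 mm) begins 51 mm behind the grasp point.
Start: joints at [1.235, 0.321, -0.07, 1.45, 0.023, 1.371, -0.057], TCP at [222.742, -610.668, 184.187] pointing down, gripper open.
Joint ranges: [-2.86, 2.86], [-0.3, 2.09], [-1.38, 1.24], [0.06, 2.45], [-1.56, 4.7], [0.09, 2.05], [-2.69, 2.69]. Speed limits (rad/s): [2.57, 2.57, 3.14, 3.14, 3.14, 3.14, 3.14].

## Interface

Orientations are given as a 3x3 rotation matrix whose columns are the frame's x, y, z axes.
In Python, from plant import robot gives the robot as it stands.
- The arm moves only by the tool step_arm, never from a script. Its argument "targets" is a list of rows, each a list of 5 numbers: the finger opening in m, from 0 to 0.087, then the shift along the tool's x, y, z in m, then the turn about the tool's z in rad. In form: [[fingers, tx, ty, tz, spin], ...]. A call has 1 to 12 rows; each row is the pose to reach, as a shift and turn from the pose commanded when the call began, along the tool's axes at that moment; what a row does not reach only later rows make up. A row lasts 1/12 s, in which the tool goes at most 41.7 mm and 7.16 degrees, less where a joint would pass 70% of its speed; a pose out of reach is approached as far as the arm can. A call with a gripper value outside its range is refused whole. The fingers move at their own pace and stop on an object; "force" is the grip in N (left out, the last holds). Time passes only in rows, so rows that repeat a pose let the fingers close. It gives the time, the measured TCP pose, the force and the opening at its end, in the units of the state.
- robot.get_obs(): the state, without advancing time (a new reading comes with each control period).
- robot.camera(name): name is "scene" or "top" or "wrist"; returns a dict with "image" (420x560x3 uint8, red, green, blue), "K" (3x3 intrinsics, pixels), "dist_coeffs" ([k1, k2, p1, p2, k3] as OpenCV has them; the pictures are not rectified), "origin" and "rotation" of the camera in the world. Camera axes: x right, y up, looking along -z (the intrinsics and any distortion apply to the point x, -y, -z); pixel columns grow to the right and rows downward; lengths in mm; the calibration is good to about 2 mm. A picture is of the moment at which its call begins. There is no depth.
- robot.hand_in(): hands the job in, once; it reports no verdict.
The state is a dict: "t": time; "joint_positions": joint angles; "joint_velocities": joint speeds; "effort": joint torques, N m; "ee_pos": TCP position; "tool_rot": TCP orientation; "contact_force": force on the tool from outside, world axes, zero at the start; "wrist_torque": the same for the moment, N m; "opening": finger opening in mm.
Only numpy, scipy, OpenCV 4.12 (cv2) and the standard library are available. Lean on these libraries where they do the work, as an engineer would, in place of code of your own. Each camera call takes 0.05 s, during which the arm holds its last target.

## Working session

There is one attempt and no reset: what is moved stays moved. The work goes in short steps, Python scripts to look and compute and a tool call to move; the robot and the scene stay as the last step left them, time stands still between calls to the robot, and variables do not carry over. Pictures are saved under pics/ and viewed, and the job is handed in when it is done.

Besides the shell and the picture viewer there is one more tool, called after "Call:" as name(argument=value, ...), one argument or row to a line, values as JSON. step_arm: Moves the arm, as the interface text tells. Its arguments: {"type":"object","properties":{"targets":{"type":"array"},"force":{"type":"number"}},"required":["targets"]}

```bash
mkdir -p pics; ls; python3 - <<'E'
from plant import robot
import cv2,numpy as np,pickle
o=robot.get_obs();print(o['t'],o['ee_pos'],o['tool_rot'],o['opening'],robot.grasp_offset)
d={}
for n in ['scene','top']:
    c=robot.camera(n);d[n]=c
    cv2.imwrite(f'pics/{n}0.png',c['image'][:,:,::-1]);print(n,c['K'],c['dist_coeffs'],c['origin'],c['rotation'])
pickle.dump(d,open('cams0.pkl','wb'))
E
```

```text
pics
0.0 [ 222.48662983 -610.06763632  183.08251162] [[ 3.42731052e-01 -9.39433256e-01 -7.64370403e-04]
 [-9.39431660e-01 -3.42731882e-01  1.73591793e-03]
 [-1.89275314e-03  1.23120779e-04 -9.99998201e-01]] 87.1518756619906 -18.700000000000003
scene [[452.89932399   0.         271.18369489]
 [  0.         452.89932399 207.74445491]
 [  0.           0.           1.        ]] [-0.01422101  0.          0.          0.          0.        ] [1217.2400064    39.44127411  485.88562462] [[-9.33960861e-02 -6.03038529e-01  7.92225791e-01]
 [ 9.95629031e-01 -5.66128961e-02  7.42819759e-02]
 [ 5.53028904e-05  7.95700642e-01  6.05690090e-01]]
top [[436.67099197   0.         276.36926644]
 [  0.         436.67099197 208.30983678]
 [  0.           0.           1.        ]] [-0.06290232  0.          0.          0.          0.        ] [ 5.93129482e+02 -9.78433264e-02  7.77406261e+02] [[-0.01905341  0.99656068 -0.08064597]
 [-0.99944729 -0.01678657  0.02869381]
 [ 0.02724135  0.08114811  0.99632971]]
```

View pics/top0.png

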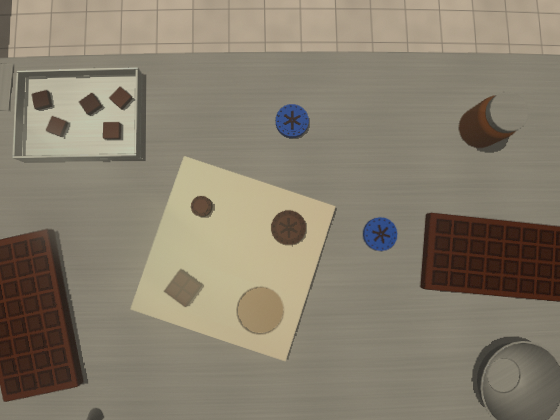

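View pics/scene0.png

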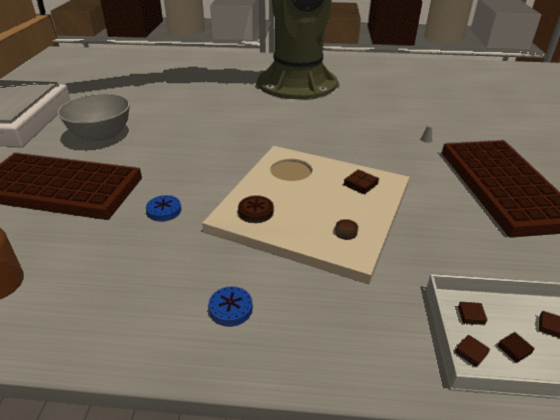

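In top, the dark candidates on the board are the round (289,227) of about 36 px, the square (184,288) and the small round (202,207). The blue discs at (292,121) and (380,234) are decoys. The large dark round on the board at (289,227) fits the medallion. The recess is the tan circle at (260,310). I'll measure them and check a crop.

```bash
cat > h.py <<'E'
import cv2,numpy as np
def ray(c,uv):
    uv=np.array(uv,float).reshape(-1,1,2)
    p=cv2.undistortPoints(uv,c['K'],np.array(c['dist_coeffs'])).reshape(-1,2)
    d=np.c_[p[:,0],-p[:,1],-np.ones(len(p))]@np.array(c['rotation']).T
    return d
def cast(c,uv,z):
    d=ray(c,uv);o=np.array(c['origin']);return o+d*((z-o[2])/d[:,2])[:,None]
E
python3 - <<'E'
from h import *
import pickle
d=pickle.load(open('cams0.pkl','rb'))
for n,boxes in {'top':dict(med=(262,200,316,254),coin=(186,190,220,222),tab=(158,264,212,312),rec=(230,280,292,342)),
  'scene':dict(med=(232,190,280,226),coin=(330,214,364,242),tab=(338,166,384,196),rec=(265,155,318,185))}.items():
    c=d[n];im=c['image'].astype(int)
    for k,(x0,y0,x1,y1) in boxes.items():
        s=im[y0:y1,x0:x1]
        bg=np.median(im[250:260,230:260] .reshape(-1,3),0) if n=='top' else im[200,300]
        m=(np.abs(s-bg).sum(2)>(60 if k=='rec' else 110)).astype(np.uint8)
        cs,_=cv2.findContours(m,cv2.RETR_EXTERNAL,cv2.CHAIN_APPROX_NONE)
        q=max(cs,key=cv2.contourArea).reshape(-1,2)+[x0,y0]
        w=cast(c,q,20 if k=='rec' else 34)
        w2=w[:,:2].astype(np.float32)
        print(n,k,cv2.boundingRect(q.astype(np.int32)),'fit',np.round(cv2.fitEllipse(w2)[0],1),np.round(cv2.fitEllipse(w2)[1],1),cv2.minAreaRect(w2))
c=d['top'];B=cast(c,[[184,157],[335,207],[286,360],[131,308]],20);print(B.round(1),B.mean(0))
cv2.imwrite('pics/crop.png',cv2.resize(c['image'][140:370,120:350,::-1],None,fx=2.5,fy=2.5,interpolation=2))
E
```

```text
top med (271, 210, 36, 37) fit [620.2 -41.8] [58.9 61.4] ((619.4239501953125, -41.55841827392578), (59.77204513549805, 61.36207962036133), 88.61356353759766)
top coin (191, 196, 24, 22) fit [658.5 104.9] [35.3 40.7] ((658.5533447265625, 104.38702392578125), (39.31733703613281, 35.92909240722656), 89.04395294189453)
top tab (164, 269, 40, 38) fit [521.6 137.4] [54.5 56.8] ((521.5574340820312, 136.8924560546875), (50.644203186035156, 48.903953552246094), 52.23198699951172)
top rec (236, 286, 48, 49) fit [479.8  10.1] [80.7 81. ] ((480.2620544433594, 10.250984191894531), (81.08226013183594, 80.6025390625), 44.04609298706055)
scene med (237, 195, 37, 29) fit [630.2 -41.8] [61.1 75.6] ((630.5150146484375, -42.16312026977539), (75.74681091308594, 58.92166519165039), 5.176187515258789)
scene coin (333, 219, 26, 21) fit [669.1 104.3] [38.1 50.5] ((668.7440795898438, 103.98542785644531), (37.3434944152832, 50.70405197143555), 80.81571960449219)
scene tab (342, 169, 38, 26) fit [532.7 136. ] [58.8 72.1] ((532.8568115234375, 135.91671752929688), (55.461341857910156, 65.03045654296875), 52.7806282043457)
scene rec (270, 159, 43, 22) fit [482.4   8.5] [76.1 81.1] ((482.93377685546875, 8.800777435302734), (74.61264038085938, 80.65286254882812), 5.378641128540039)
[[ 747.4  138.4   20. ]
 [ 655.  -124.6   20. ]
 [ 394.4  -33.4   20. ]
 [ 487.5  230.2   20. ]] [571.09402627  52.66316605  20.        ]
```

View pics/crop.png

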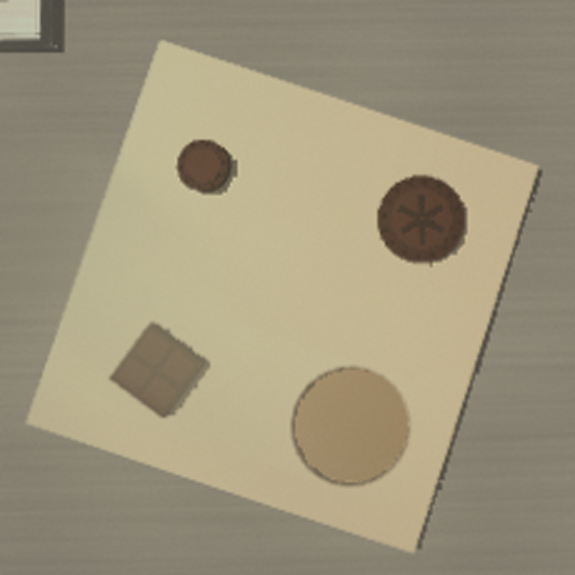

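The crop shows the large star-marked dark disc at top px (289,227), beside the recess, with the square tablet and small coin further left, so it is the medallion. It is at about (620,-42) and the recess at (480,10). I'll push along tool +y with the fingers half open, so the two finger edges hold the disc as a V. First I go to a point behind it, above the board.

Call:
step_arm(
  targets=[
    [0.04,-0.02,-0.034,0,0.1],
    [0.04,-0.04,-0.067,0,0.2],
    [0.04,-0.06,-0.101,0,0.3],
    [0.04,-0.08,-0.135,0,0.4],
    [0.04,-0.1,-0.168,0,0.5],
    [0.04,-0.12,-0.202,0,0.6],
    [0.04,-0.14,-0.236,0,0.7],
    [0.04,-0.16,-0.269,0,0.7],
    [0.04,-0.18,-0.303,0,0.7],
    [0.04,-0.2,-0.337,0,0.7],
    [0.04,-0.22,-0.37,0,0.7],
    [0.04,-0.22,-0.37,0,0.7],
  ],
)

```text
t: 1.1
ee_pos: [500.6, -267.2, 184.0]
tool_rot: [[-0.33, -0.944, 0.003], [-0.944, 0.331, 0.005], [-0.006, -0.001, -1.0]]
contact_force: [0.8, 0.9, 0.2]
opening: 40.3
```

```bash
cat > go.py <<'E'
import sys,numpy as np
from plant import robot
o=robot.get_obs();R=np.array(o['tool_rot']);p=np.array(o['ee_pos'])
t=np.array([float(a) for a in sys.argv[1:4]])
x=R[:,0];ang=np.arctan2(x[1],x[0]);des=np.arctan2(-140,-52)
print(o['t'],p.round(1),'open',o['opening'],'F',np.round(o['contact_force'],1),'shift',((t-p)@R).round(1),'spin',-((des-ang+np.pi)%(2*np.pi)-np.pi),np.round(o['joint_positions'],2))
E
python3 go.py 671 -61 120
```

```text
1.1 [ 500.6 -267.2  184. ] open 40.330755660697804 F [0.8 0.9 0.2] shift [-250.5  -92.6   65.6] spin 0.018804901077322356 [ 0.72  0.16 -0.3   1.65  0.04  1.33 -1.5 ]
```

Call:
step_arm(
  targets=[
    [0.04,-0.035,-0.013,0,0.01],
    [0.04,-0.07,-0.026,0,0.02],
    [0.04,-0.105,-0.039,0,0.02],
    [0.04,-0.14,-0.052,0.01,0.02],
    [0.04,-0.175,-0.065,0.02,0.02],
    [0.04,-0.21,-0.078,0.04,0.02],
    [0.04,-0.25,-0.093,0.065,0.02],
    [0.04,-0.25,-0.093,0.065,0.02],
    [0.04,-0.25,-0.093,0.065,0.02],
  ],
)

```text
t: 1.85
ee_pos: [667.2, -69.7, 115.7]
tool_rot: [[-0.356, -0.934, -0.005], [-0.934, 0.356, 0.003], [-0.001, 0.006, -1.0]]
contact_force: [-0.4, -0.3, 0.5]
opening: 40.4
```

```bash
python3 go.py 671 -61 26; python3 - <<'E'
from plant import robot
import cv2
for n in ['wrist','scene']:
    cv2.imwrite(f'pics/{n}1.png',robot.camera(n)['image'][:,:,::-1])
E
```

```text
1.85 [667.2 -69.7 115.7] open 40.39657174265776 F [-0.4 -0.3  0.5] shift [-9.3 -1.  89.7] spin -0.008339921714659582 [ 0.37  0.44 -0.41  1.46  0.17  1.28 -1.99]
```

View pics/wrist1.png

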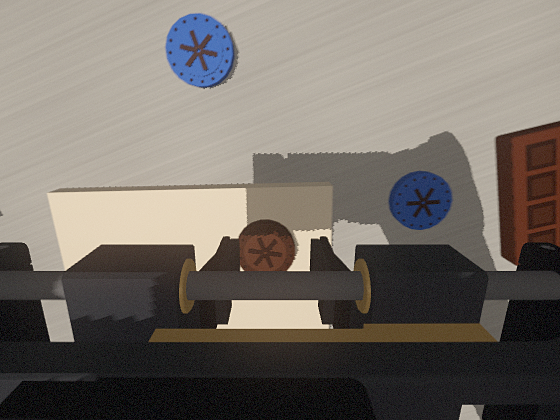

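View pics/scene1.png

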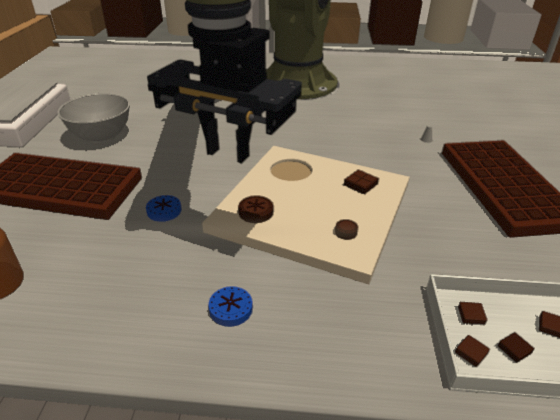

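```bash
python3 go.py 671 -61 26; python3 - <<'E'
from plant import robot
from h import *
o=robot.get_obs();p=np.array(o['ee_pos'])
for n in ['scene','wrist']:
    c=robot.camera(n);R=np.array(c['rotation'])
    for q in [p,[p[0],p[1],20],[620,-42,34],[480,10,20]]:
        v=(np.array(q)-c['origin'])@R;v=np.array([v[0],-v[1],-v[2]])
        print(n,np.round(q),cv2.projectPoints(v.reshape(1,3),np.zeros(3),np.zeros(3),c['K'],np.array(c['dist_coeffs']))[0].ravel().round(0))
    print(c['origin'],c['rotation'])
E
```

```text
1.95 [667.4 -75.5 118.7] open 40.26217578359992 F [-0.4 -1.3  1.1] shift [-15.    1.9  92.7] spin -0.014954803378439685 [ 0.38  0.43 -0.41  1.46  0.18  1.28 -1.99]
scene [667. -76. 119.] [228. 177.]
scene [667. -76.  20.] [232. 228.]
scene [620 -42  34] [256. 205.]
scene [480  10  20] [292. 168.]
[1217.2400064    39.44127411  485.88562462] [[-9.33960861e-02 -6.03038529e-01  7.92225791e-01]
 [ 9.95629031e-01 -5.66128961e-02  7.42819759e-02]
 [ 5.53028904e-05  7.95700642e-01  6.05690090e-01]]
wrist [667. -76. 119.] [272. 231.]
wrist [667. -76.  20.] [273. 196.]
wrist [620 -42  34] [259. 254.]
wrist [480  10  20] [263. 366.]
[ 736.46804657 -104.07256433  320.06257843] [[-0.36469234  0.89626373  0.25241003]
 [-0.93112714 -0.35142115 -0.09749577]
 [ 0.0013203  -0.27058179  0.96269608]]
```

```bash
python3 - <<'E'
from plant import robot
import cv2
a=robot.camera('scene')['image'][80:270,130:330,::-1]
b=robot.camera('top')['image'][150:340,200:400,::-1]
o=robot.get_obs();print(o['t'],o['ee_pos'],o['joint_velocities'])
cv2.imwrite('pics/sc2.png',cv2.hconcat([cv2.resize(a,None,fx=2,fy=2),cv2.resize(b,None,fx=2,fy=2)]))
E
python3 go.py 671 -61 26
```

```text
2.15 [668.02480256 -76.92583793 120.51395665] [-0.00217803  0.00191363 -0.0085242   0.00084613 -0.00171089 -0.00239585
 -0.00031023]
2.15 [668.  -76.9 120.5] open 39.850829761602526 F [0.7 0.3 0.1] shift [-16.    3.2  94.5] spin -0.017784859576247314 [ 0.38  0.43 -0.41  1.46  0.18  1.28 -1.99]
```

View pics/sc2.png

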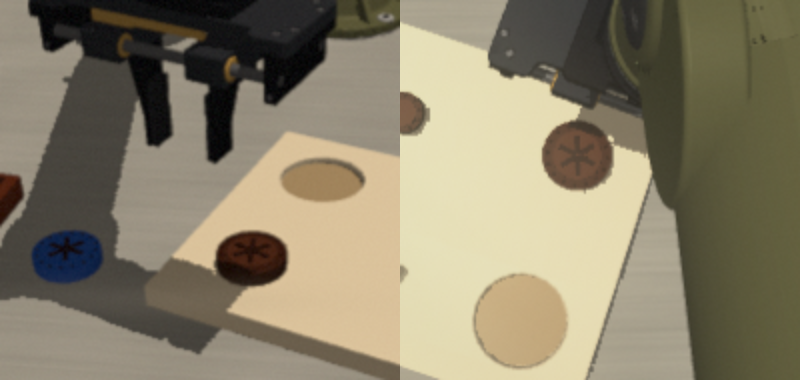

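```bash
python3 - <<'E'
from plant import robot
from h import *
import pickle
d=pickle.load(open('cams0.pkl','rb'))
c=robot.camera('wrist');print(c['K'],c['dist_coeffs'],c['origin'])
cv2.imwrite('pics/w3.png',c['image'][:,:,::-1])
im=c['image'];hsv=cv2.cvtColor(im,cv2.COLOR_RGB2HSV)
m=cv2.inRange(hsv,(100,120,60),(130,255,255));m=cv2.morphologyEx(m,cv2.MORPH_CLOSE,np.ones((15,15)))
for k in cv2.findContours(m,0,1)[0]:
    if cv2.contourArea(k)>300: print('w',cv2.fitEllipse(k), cast(c,[cv2.fitEllipse(k)[0]],14).round(1))
t=d['top'];hsv=cv2.cvtColor(t['image'],cv2.COLOR_RGB2HSV)
m=cv2.inRange(hsv,(100,120,60),(130,255,255));m=cv2.morphologyEx(m,cv2.MORPH_CLOSE,np.ones((9,9)))
for k in cv2.findContours(m,0,1)[0]:
    if cv2.contourArea(k)>300: print('t',cv2.fitEllipse(k), cast(t,[cv2.fitEllipse(k)[0]],14).round(1))
o=robot.get_obs();p=np.array(o['ee_pos'])
for r in [d['scene']]:
    print(cast(r,[[224.5,155]],120))
E
```

```text
[[310.95901395   0.         274.42291423]
 [  0.         310.95901395 205.60681558]
 [  0.           0.           1.        ]] [-0.00640914  0.          0.          0.          0.        ] [ 736.44906131 -104.3258246   321.03936486]
w ((410.1280517578125, 201.41683959960938), (55.69352722167969, 60.36103439331055), 76.17223358154297) [[ 609.9 -203.9   14. ]]
w ((191.8770751953125, 57.8066291809082), (63.60015106201172, 72.03282928466797), 151.92626953125) [[813.4 -54.3  14. ]]
t ((379.96826171875, 233.6101837158203), (31.697336196899414, 32.586891174316406), 118.55957794189453) [[ 607.1 -204.1   14. ]]
t ((291.62103271484375, 120.09066772460938), (30.603410720825195, 31.651765823364258), 101.3155746459961) [[812.9 -52.4  14. ]]
[[608.96099053 -91.46494638 120.        ]]
```

View pics/w3.png

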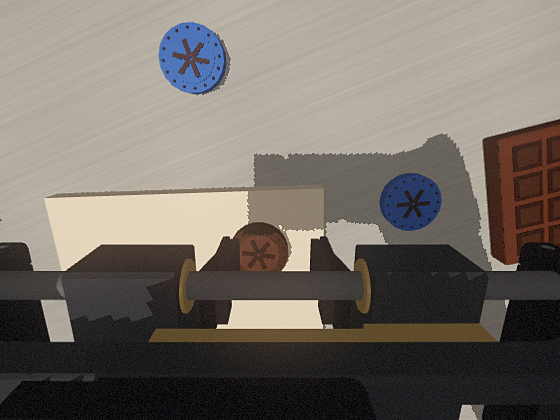

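```bash
python3 - <<'E'
from plant import robot
from h import *
o=robot.get_obs();p=np.array(o['ee_pos']);T=np.array(o['tool_rot'])
a=robot.camera('scene');b=robot.camera('wrist')
for n,c in (('s',a),('w',b)):
    im=c['image'][:,:,::-1].copy();R=np.array(c['rotation'])
    im=cv2.resize(im,None,fx=4,fy=4,interpolation=cv2.INTER_CUBIC)
    for dx in (-20,-35,20,35):
      for dz in (0,-19,-40):
        q=p+T@np.array([dx,0,dz]);v=(q-c['origin'])@R;v=np.array([v[0],-v[1],-v[2]])
        u=cv2.projectPoints(v.reshape(1,3),np.zeros(3),np.zeros(3),c['K'],np.array(c['dist_coeffs']))[0].ravel()
        cv2.circle(im,tuple(int(4*k) for k in u),3,(0,0,255) if dz==0 else (0,255,0) if dz==-19 else (255,0,255),-1)
    im=cv2.convertScaleAbs(im,alpha=1.8,beta=30)
    u0,v0=(180,100) if n=='s' else (205,190)
    cv2.imwrite(f'pics/{n}4.png',im[v0*4:(v0+110)*4,u0*4:(u0+150)*4])
E
```

```text
(no output)
```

View pics/s4.png

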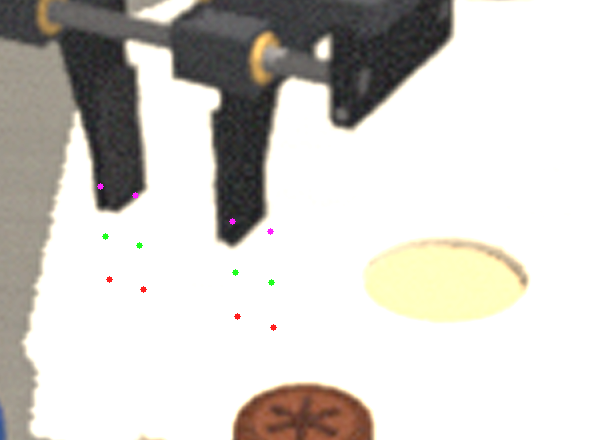

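View pics/w4.png

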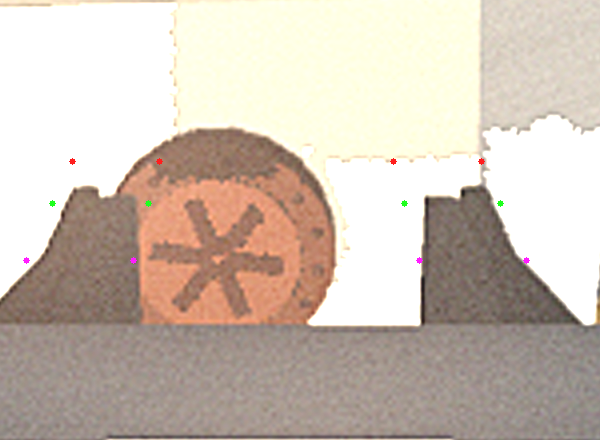

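The settled fingertips appear roughly 30 mm higher than the reported TCP in both the scene and wrist views. I'll go down in stages, watching the force.

Call:
step_arm(
  targets=[
    [0.04,-0.008,0.0,0.02,-0.018],
    [0.04,-0.016,0.0,0.04,-0.018],
    [0.04,-0.016,0.0,0.06,-0.018],
    [0.04,-0.016,0.0,0.06,-0.018],
    [0.04,-0.016,0.0,0.06,-0.018],
    [0.04,-0.016,0.0,0.06,-0.018],
  ],
)

```text
t: 2.8
ee_pos: [674.6, -60.1, 60.5]
tool_rot: [[-0.346, -0.938, 0.002], [-0.938, 0.346, -0.001], [-0.0, -0.002, -1.0]]
contact_force: [0.6, -0.3, -0.1]
opening: 40.2
```

```bash
cat > look.py <<'E'
import sys
from plant import robot
from h import *
tag=sys.argv[1]
o=robot.get_obs();p=np.array(o['ee_pos']);T=np.array(o['tool_rot'])
a=robot.camera('scene');b=robot.camera('wrist');out=[]
for n,c in (('s',a),('w',b)):
    R=np.array(c['rotation']);im=cv2.resize(c['image'][:,:,::-1],None,fx=2.5,fy=2.5,interpolation=2)
    for q in [p+T@np.array([-20,0,0]),p+T@np.array([20,0,0])]:
        v=(q-c['origin'])@R;v=np.array([v[0],-v[1],-v[2]])
        u=cv2.projectPoints(v.reshape(1,3),np.zeros(3),np.zeros(3),c['K'],np.array(c['dist_coeffs']))[0].ravel()
        cv2.circle(im,tuple(int(2.5*k) for k in u),3,(0,0,255),-1)
    u0,v0=(180,120) if n=='s' else (200,170)
    out.append(im[int(v0*2.5):int(v0*2.5)+330,int(u0*2.5):int(u0*2.5)+395])
cv2.imwrite(f'pics/{tag}.png',cv2.hconcat(out))
E
python3 go.py 671 -61 26;python3 look.py l5
```

```text
2.8 [674.6 -60.1  60.5] open 40.186406000829095 F [ 0.6 -0.3 -0.1] shift [ 2.1  3.1 34.5] spin 0.0026196401525693247 [ 0.35  0.49 -0.41  1.51  0.2   1.18 -2.01]
```

View pics/l5.png

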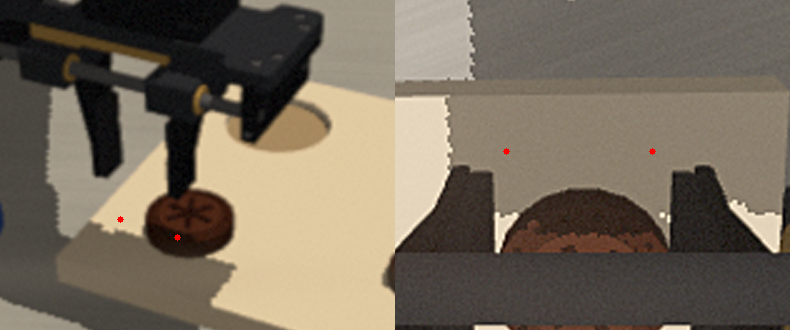

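Call:
step_arm(
  targets=[
    [0.04,0.002,0.003,0.01,0],
    [0.04,0.002,0.003,0.02,0],
    [0.04,0.002,0.003,0.027,0],
    [0.04,0.002,0.003,0.03,0],
    [0.04,0.002,0.003,0.03,0],
    [0.04,0.002,0.003,0.03,0],
  ],
)

```text
t: 3.4
ee_pos: [670.1, -60.1, 28.6]
tool_rot: [[-0.345, -0.939, -0.001], [-0.939, 0.345, 0.0], [0.0, 0.001, -1.0]]
contact_force: [0.2, -0.4, -0.1]
opening: 40.0
```

```bash
python3 go.py 671 -61 26;python3 look.py l6
```

```text
3.4 [670.1 -60.1  28.6] open 40.045812823449886 F [ 0.2 -0.4 -0.1] shift [ 0.5 -1.1  2.6] spin 0.0034939317689124394 [ 0.35  0.51 -0.4   1.55  0.21  1.13 -2.02]
```

View pics/l6.png

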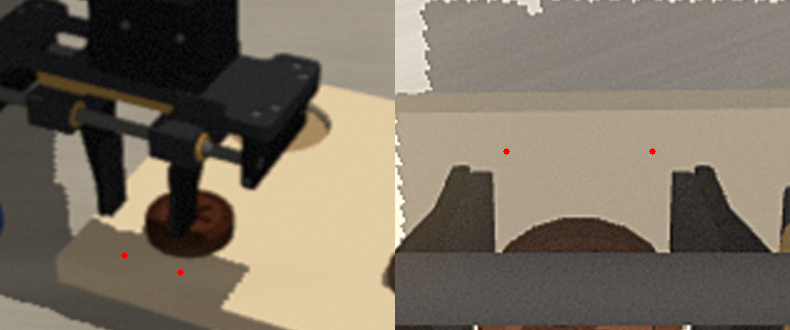

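Call:
step_arm(
  targets=[
    [0.04,0,0,0.003,0],
    [0.04,0,0,0.006,0],
    [0.04,0,0,0.006,0],
    [0.04,0,0,0.006,0],
  ],
)

```text
t: 3.83
ee_pos: [670.1, -60.2, 22.8]
tool_rot: [[-0.345, -0.939, -0.001], [-0.939, 0.345, -0.0], [0.0, 0.001, -1.0]]
contact_force: [0.5, 0.1, 1.5]
opening: 40.1
```

Call:
step_arm(
  targets=[
    [0.04,0,0,0.002,0],
    [0.04,0,0,0.004,0],
    [0.04,0,0,0.004,0],
    [0.04,0,0,0.004,0],
  ],
)

```text
t: 4.17
ee_pos: [670.2, -60.2, 18.9]
tool_rot: [[-0.345, -0.939, -0.0], [-0.939, 0.345, -0.0], [0.0, 0.0, -1.0]]
contact_force: [0.6, 0.3, 0.1]
opening: 40.1
```

No contact at a reported z below the board top, so the real tips are higher than reported. I'll keep going down gently.

Call:
step_arm(
  targets=[
    [0.04,0,0,0.003,0],
    [0.04,0,0,0.006,0],
    [0.04,0,0,0.008,0],
    [0.04,0,0,0.008,0],
    [0.04,0,0,0.008,0],
  ],
)

```text
t: 4.58
ee_pos: [670.1, -60.2, 10.8]
tool_rot: [[-0.345, -0.939, -0.001], [-0.939, 0.345, -0.0], [0.0, 0.0, -1.0]]
contact_force: [-0.1, 0.2, 0.1]
opening: 40.4
```

```bash
python3 go.py 671 -61 26;python3 look.py l7
```

```text
4.5833 [670.1 -60.2  10.8] open 40.369521163822974 F [-0.1  0.2  0.1] shift [  0.5  -1.1 -15.2] spin 0.003510124136522741 [ 0.35  0.53 -0.4   1.56  0.22  1.1  -2.02]
```

View pics/l7.png

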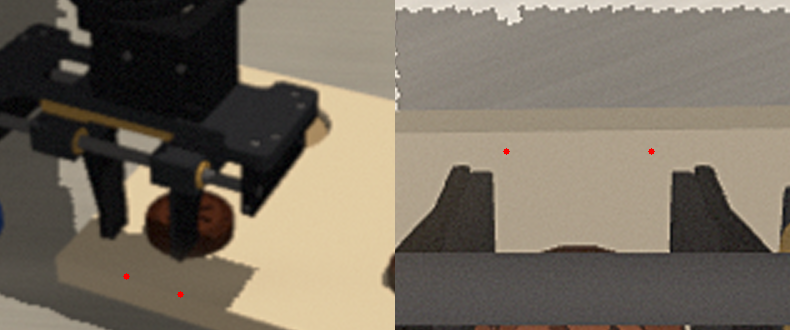

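```bash
python3 - <<'E'
from h import *
import pickle
c=pickle.load(open('cams0.pkl','rb'))['scene']
for uv in ([252,224],[225,215.5]):
  for z in (30,36,42): print(uv,cast(c,[uv],z).round(1))
import numpy as np
for s in (27,-27): print(np.array([670.1,-60.2])+s*np.array([-.345,-.939])+9.5*np.array([.939,-.345]))
E
```

```text
[252, 224] [[666.2 -42.8  30. ]]
[252, 224] [[673.5 -41.7  36. ]]
[252, 224] [[680.7 -40.6  42. ]]
[225, 215.5] [[648.7 -89.3  30. ]]
[225, 215.5] [[656.2 -87.6  36. ]]
[225, 215.5] [[663.7 -85.9  42. ]]
[669.7055 -88.8305]
[688.3355 -38.1245]
```

Call:
step_arm(
  targets=[
    [0.04,0,0,0.003,0],
    [0.04,0,0,0.006,0],
    [0.04,0,0,0.009,0],
    [0.04,0,0,0.01,0],
    [0.04,0,0,0.01,0],
  ],
)

```text
t: 5.1
ee_pos: [669.9, -60.2, 0.5]
tool_rot: [[-0.345, -0.939, -0.001], [-0.939, 0.345, -0.0], [0.0, 0.001, -1.0]]
contact_force: [0.7, 0.4, 0.5]
opening: 40.1
```

Call:
step_arm(
  targets=[
    [0.04,0,0,0.002,0],
    [0.04,0,0,0.004,0],
    [0.04,0,0,0.004,0],
    [0.04,0,0,0.004,0],
  ],
)

```text
t: 5.43
ee_pos: [670.2, -60.2, -3.1]
tool_rot: [[-0.345, -0.939, -0.0], [-0.939, 0.345, -0.0], [0.0, 0.0, -1.0]]
contact_force: [-0.8, 0.5, -0.6]
opening: 39.9
```

```bash
python3 go.py 671 -61 26;python3 look.py l8
```

```text
5.4333 [670.2 -60.2  -3.1] open 39.89133188682918 F [-0.8  0.5 -0.6] shift [  0.5  -1.  -29.1] spin 0.0034286106118064374 [ 0.35  0.54 -0.39  1.57  0.23  1.08 -2.03]
```

View pics/l8.png

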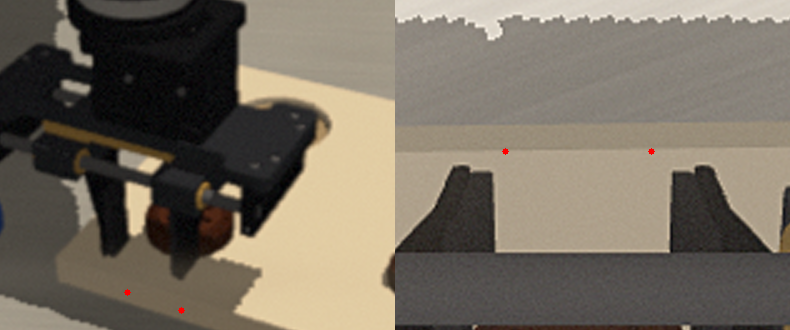

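Call:
step_arm(
  targets=[
    [0.04,0,0,0.0015,0],
    [0.04,0,0,0.003,0],
    [0.04,0,0,0.003,0],
    [0.04,0,0,0.003,0],
  ],
)

```text
t: 5.87
ee_pos: [670.2, -60.2, -6.1]
tool_rot: [[-0.345, -0.939, -0.0], [-0.939, 0.345, -0.0], [0.0, 0.0, -1.0]]
contact_force: [0.5, -0.0, 0.3]
opening: 39.7
```

Call:
step_arm(
  targets=[
    [0.04,0,0,0.001,0],
    [0.04,0,0,0.002,0],
    [0.04,0,0,0.002,0],
  ],
)

```text
t: 6.12
ee_pos: [670.2, -60.2, -8.1]
tool_rot: [[-0.345, -0.939, -0.0], [-0.939, 0.345, -0.0], [0.0, 0.0, -1.0]]
contact_force: [1.0, 0.2, -0.1]
opening: 40.2
```

```bash
python3 look.py l9
```

```text
(no output)
```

View pics/l9.png

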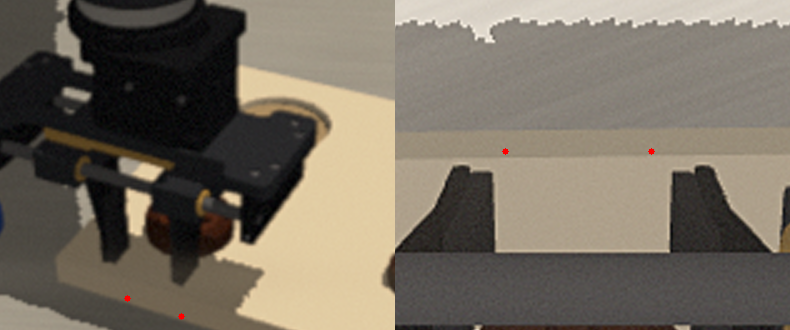

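Call:
step_arm(
  targets=[
    [0.04,0,0,0.001,0],
    [0.04,0,0,0.002,0],
    [0.04,0,0,0.002,0],
  ],
)

```text
t: 6.47
ee_pos: [670.1, -60.2, -10.2]
tool_rot: [[-0.345, -0.939, -0.0], [-0.939, 0.345, -0.0], [0.0, 0.0, -1.0]]
contact_force: [0.2, 0.2, -0.5]
opening: 40.0
```

```bash
python3 - <<'E'
from h import *
import pickle
c=pickle.load(open('cams0.pkl','rb'))['scene']
for z in (20,24,28): print(cast(c,[[251,234.4],[224,225]],z).round(1))
E
```

```text
[[679.9 -42.9  20. ]
 [660.9 -89.4  20. ]]
[[684.5 -42.2  24. ]
 [665.7 -88.3  24. ]]
[[689.2 -41.5  28. ]
 [670.4 -87.2  28. ]]
```

Tips are now about 25 mm up, 5 mm above the board and well below the disc top at 34. I'll push along tool +y.

Call:
step_arm(
  targets=[
    [0.04,0,0.006,0,0.003],
    [0.04,0,0.012,0,0.003],
    [0.04,0,0.018,0,0.003],
    [0.04,0,0.024,0,0.003],
    [0.04,0,0.03,0,0.003],
    [0.04,0,0.036,0,0.003],
    [0.04,0,0.042,0,0.003],
    [0.04,0,0.048,0,0.003],
    [0.04,0,0.054,0,0.003],
    [0.04,0,0.06,0,0.003],
    [0.04,0,0.06,0,0.003],
    [0.04,0,0.06,0,0.003],
  ],
)

```text
t: 7.47
ee_pos: [613.8, -39.4, -9.8]
tool_rot: [[-0.348, -0.938, 0.0], [-0.938, 0.348, -0.0], [0.0, -0.0, -1.0]]
contact_force: [0.1, 0.1, 0.3]
opening: 40.0
```

```bash
python3 go.py 510 -1 -10; python3 - <<'E'
from plant import robot
import cv2
a=robot.camera('scene')['image'][80:290,130:420,::-1]
b=robot.camera('top')['image'][150:360,120:400,::-1]
cv2.imwrite('pics/p1.png',cv2.hconcat([cv2.resize(x,(395,298)) for x in (a,b)]))
E
```

```text
7.4667 [613.8 -39.4  -9.8] open 40.04728436291114 F [0.1 0.1 0.3] shift [  0.  110.7   0.2] spin 0.0007309763465106478 [ 0.36  0.44 -0.41  1.73  0.21  1.01 -2.06]
```

View pics/p1.png

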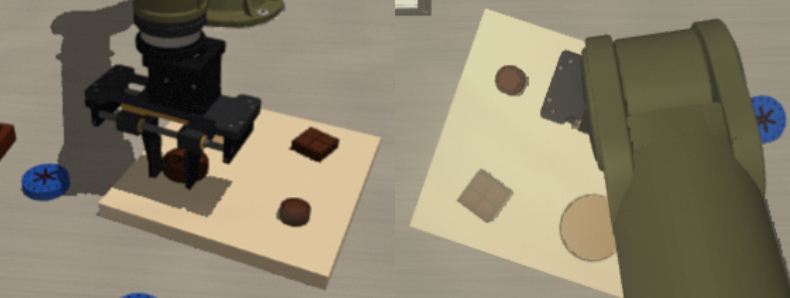

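```bash
python3 - <<'E'
from plant import robot
import cv2
a=robot.camera('scene')['image'][150:240,200:330,::-1]
cv2.imwrite('pics/p2.png',cv2.convertScaleAbs(cv2.resize(a,None,fx=6,fy=6,interpolation=2),alpha=1.7))
E
```

```text
(no output)
```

View pics/p2.png

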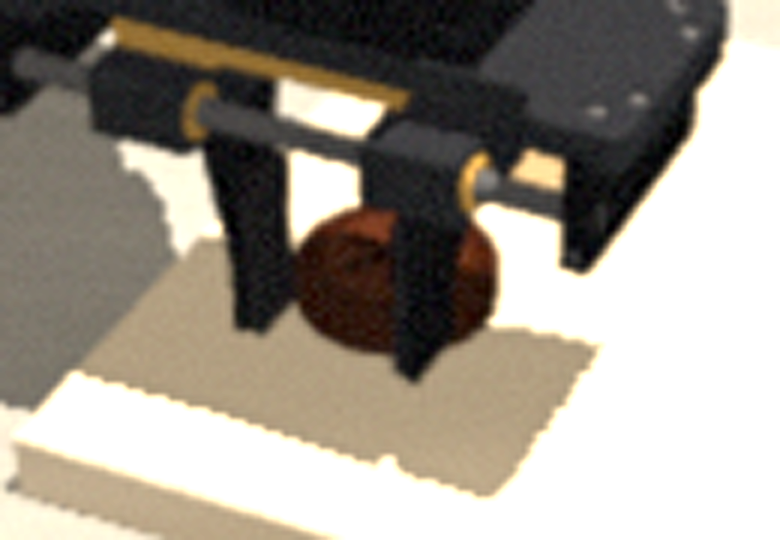

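The disc sits flat and centred between the fingers, moving with them. I'll continue.

Call:
step_arm(
  targets=[
    [0.04,0,0.006,0,0],
    [0.04,0,0.012,0,0],
    [0.04,0,0.018,0,0],
    [0.04,0,0.024,0,0],
    [0.04,0,0.03,0,0],
    [0.04,0,0.036,0,0],
    [0.04,0,0.042,0,0],
    [0.04,0,0.048,0,0],
    [0.04,0,0.054,0,0],
    [0.04,0,0.06,0,0],
    [0.04,0,0.06,0,0],
    [0.04,0,0.06,0,0],
  ],
)

```text
t: 8.62
ee_pos: [557.4, -18.5, -9.9]
tool_rot: [[-0.348, -0.938, -0.0], [-0.938, 0.348, -0.0], [0.0, 0.0, -1.0]]
contact_force: [-0.1, 0.3, 0.6]
opening: 40.0
```

```bash
python3 go.py 510 -1 -10; python3 - <<'E'
from plant import robot
import cv2
a=robot.camera('scene')['image'][120:210,230:360,::-1]
cv2.imwrite('pics/p3.png',cv2.convertScaleAbs(cv2.resize(a,None,fx=6,fy=6,interpolation=2),alpha=1.5))
E
```

```text
8.6167 [557.4 -18.5  -9.9] open 40.04033949532262 F [-0.1  0.3  0.6] shift [ 0.  50.6  0.1] spin 0.0007069253129579067 [ 0.37  0.34 -0.44  1.87  0.17  0.97 -2.08]
```

View pics/p3.png

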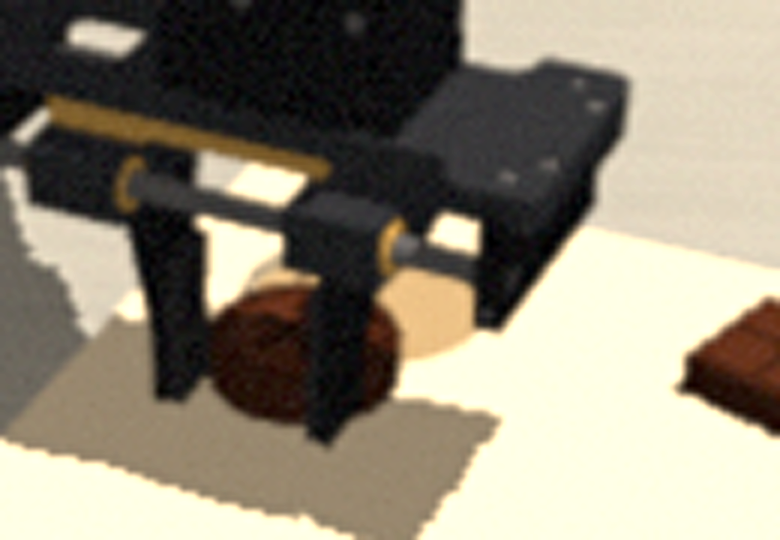

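Call:
step_arm(
  targets=[
    [0.04,0,0.005,0,0],
    [0.04,0,0.01,0,0],
    [0.04,0,0.015,0,0],
    [0.04,0,0.02,0,0],
    [0.04,0,0.025,0,0],
    [0.04,0,0.03,0,0],
    [0.04,0,0.034,0,0],
    [0.04,0,0.038,0,0],
    [0.04,0,0.042,0,0],
    [0.04,0,0.044,0,0],
    [0.04,0,0.044,0,0],
    [0.04,0,0.044,0,0],
  ],
)

```text
t: 9.67
ee_pos: [516.5, -3.4, -9.8]
tool_rot: [[-0.348, -0.938, 0.0], [-0.938, 0.348, -0.0], [0.0, -0.0, -1.0]]
contact_force: [-0.4, -0.7, 0.1]
opening: 40.1
```

```bash
python3 go.py 510 -1 -10; python3 - <<'E'
from plant import robot
import cv2
a=robot.camera('scene')['image'][120:210,230:360,::-1]
cv2.imwrite('pics/p4.png',cv2.convertScaleAbs(cv2.resize(a,None,fx=6,fy=6,interpolation=2),alpha=1.5))
E
```

```text
9.6667 [516.5  -3.4  -9.8] open 40.08950852552592 F [-0.4 -0.7  0.1] shift [0.  6.9 0.2] spin 0.0004401347988176596 [ 0.37  0.26 -0.46  1.97  0.14  0.94 -2.09]
```

View pics/p4.png

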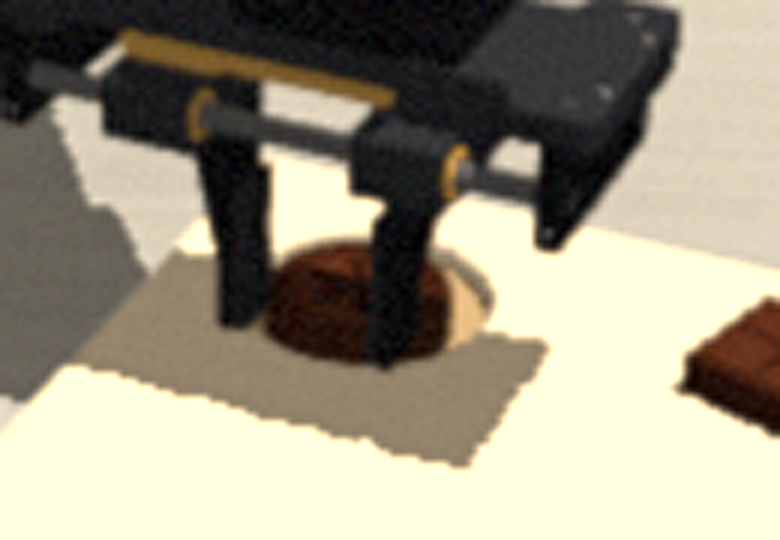

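Call:
step_arm(
  targets=[
    [0.04,0,0.002,0,0],
    [0.04,0,0.004,0,0],
    [0.04,0,0.006,0,0],
    [0.04,0,0.006,0,0],
    [0.04,0,0.0,0,0],
    [0.04,0,-0.02,0,0],
    [0.04,0,-0.04,0,0],
    [0.04,0,-0.04,0,0],
  ],
)

```text
t: 10.38
ee_pos: [558.2, -19.4, -9.3]
tool_rot: [[-0.35, -0.937, 0.004], [-0.937, 0.35, -0.001], [-0.001, -0.004, -1.0]]
contact_force: [0.3, -0.8, -0.1]
opening: 40.0
```

Call:
step_arm(
  targets=[
    [0.04,0,-0.02,-0.02,0],
    [0.04,0,-0.04,-0.05,0],
    [0.04,0,-0.06,-0.08,0],
    [0.04,0,-0.08,-0.11,0],
    [0.04,-0.03,-0.1,-0.14,0],
    [0.04,-0.06,-0.12,-0.15,0],
    [0.04,-0.06,-0.12,-0.15,0],
    [0.04,-0.06,-0.12,-0.15,0],
  ],
)

```text
t: 11.05
ee_pos: [688.9, 0.4, 140.5]
tool_rot: [[-0.344, -0.939, 0.001], [-0.939, 0.344, 0.002], [-0.002, -0.001, -1.0]]
contact_force: [-0.2, 0.1, 0.4]
opening: 39.8
```

```bash
python3 go.py 510 -1 -10; python3 - <<'E'
from plant import robot
import cv2
a=robot.camera('scene')['image'][120:270,200:420,::-1]
b=robot.camera('top')['image'][150:370,120:400,::-1]
cv2.imwrite('pics/p5.png',cv2.hconcat([cv2.resize(x,(395,298),interpolation=2) for x in (a,b)]))
E
```

```text
11.05 [6.889e+02 4.000e-01 1.405e+02] open 39.83796954121974 F [-0.2  0.1  0.4] shift [ 63.3 167.5 150.2] spin 0.004040397871527546 [ 0.28  0.46 -0.44  1.39  0.19  1.33 -2.09]
```

View pics/p5.png

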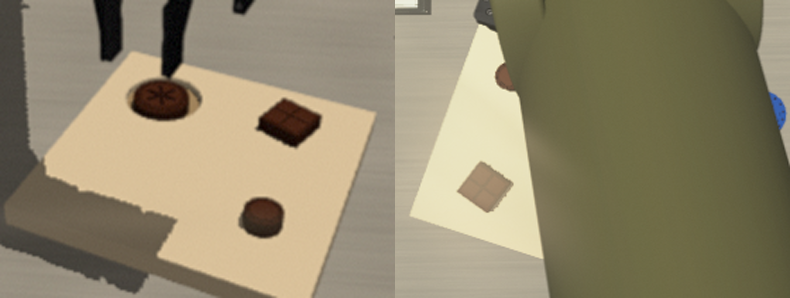

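Call:
step_arm(
  targets=[
    [0.04,0.035,0,0,0],
    [0.04,0.07,0,0,0],
    [0.04,0.105,0,0,0],
    [0.04,0.14,0,0,0],
    [0.04,0.175,0,0,0],
    [0.04,0.21,0,0,0],
    [0.04,0.245,0,0,0],
    [0.04,0.28,0,0,0],
    [0.04,0.315,0,0,0],
    [0.04,0.35,0,0,0],
    [0.04,0.35,0,0,0],
    [0.04,0.35,0,0,0],
  ],
)

```text
t: 12.15
ee_pos: [561.6, -335.4, 139.1]
tool_rot: [[-0.355, -0.935, -0.003], [-0.935, 0.355, -0.001], [0.002, 0.002, -1.0]]
contact_force: [-0.3, -0.3, 0.5]
opening: 40.1
```

```bash
python3 - <<'E'
from plant import robot
from h import *
A=robot.camera('scene');B=robot.camera('top')
import pickle;pickle.dump((A,B),open('c2.pkl','wb'))
a=A['image'][140:215,240:400,::-1]
b=B['image'][185:350,140:340,::-1]
cv2.imwrite('pics/p6.png',cv2.hconcat([cv2.resize(a,(480,225),interpolation=2),cv2.resize(b,(273,225),interpolation=2)]))
cv2.imwrite('pics/p7.png',cv2.resize(A['image'][150:190,260:320,::-1],(780,520),interpolation=2))
E
```

```text
(no output)
```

View pics/p6.png

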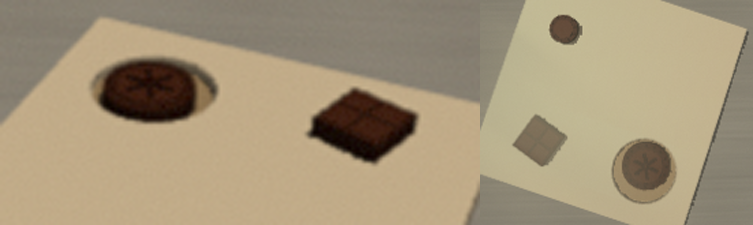

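View pics/p7.png

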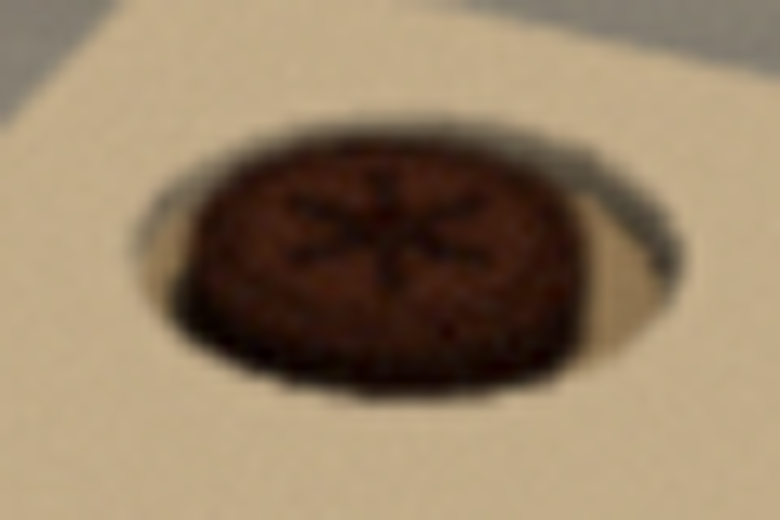

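```bash
python3 - <<'E'
from h import *
import pickle
A,B=pickle.load(open('c2.pkl','rb'));d=pickle.load(open('cams0.pkl','rb'))
im=B['image'];b=im[275:345,225:295]
cv2.imwrite('pics/p8.png',cv2.resize(b[:,:,::-1],(560,560),interpolation=2))
g=b.sum(2).astype(int)
print(g[35,::4], g[::4,35])
m=(g<330).astype(np.uint8);m=cv2.morphologyEx(m,cv2.MORPH_OPEN,np.ones((5,5)))
k=max(cv2.findContours(m,0,1)[0],key=cv2.contourArea).reshape(-1,2)+[225,275]
w=cast(B,k,26)[:,:2].astype(np.float32);print('med',cv2.fitEllipse(w),cv2.minAreaRect(w))
for n,x0,y0,x1,y1 in (('coin',186,190,220,222),('tab',158,264,212,312)):
  for c in (d['top'],B):
    s=c['image'][y0:y1,x0:x1].astype(int);bg=np.median(c['image'][250:260,230:260].reshape(-1,3),0)
    mm=(np.abs(s-bg).sum(2)>110).astype(np.uint8);q=max(cv2.findContours(mm,0,1)[0],key=cv2.contourArea).reshape(-1,2)+[x0,y0]
    print(n,cv2.minAreaRect(cast(c,q,34)[:,:2].astype(np.float32)))
E
```

```text
[510 511 510 310 398 266 264 258 232 226 233 216 219 219 387 514 510 514] [525 521 519 362 253 258 235 229 234 244 251 235 241 390 386 499 503 497]
med ((487.7366638183594, 6.687567710876465), (58.672340393066406, 60.55556106567383), 9.894850730895996) ((487.81072998046875, 6.706605911254883), (59.52495193481445, 57.341182708740234), 88.79646301269531)
coin ((658.5533447265625, 104.38702392578125), (39.31733703613281, 35.92909240722656), 89.04395294189453)
coin ((658.5533447265625, 104.38702392578125), (39.31733703613281, 35.92909240722656), 89.04395294189453)
tab ((521.5574340820312, 136.8924560546875), (50.644203186035156, 48.903953552246094), 52.23198699951172)
tab ((521.583984375, 136.87673950195312), (50.69242858886719, 48.796478271484375), 52.11994934082031)
```

View pics/p8.png

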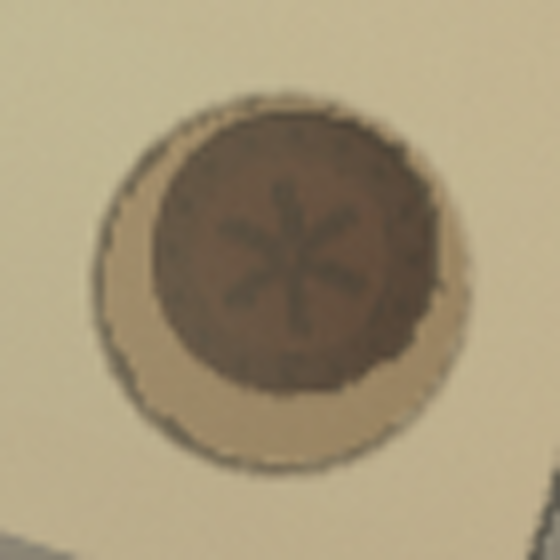

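```bash
python3 - <<'E'
from h import *
import pickle
A,B=pickle.load(open('c2.pkl','rb'));d=pickle.load(open('cams0.pkl','rb'))
def tri(u,v):
    M=[];r=[]
    o=[np.array(A['origin']),np.array(B['origin'])];D=[ray(A,[u])[0],ray(B,[v])[0]]
    S=np.zeros((3,3));t=np.zeros(3)
    for a,b in zip(o,D):
        b=b/np.linalg.norm(b);P=np.eye(3)-np.outer(b,b);S+=P;t+=P@a
    return np.linalg.solve(S,t)
print('now star',tri([289.5,168.1],[261.2,306.2]))
rec=[]
# reference: recess centre ellipse in both (z~20), board corners
print('recess ref',tri([291.5,170],[260,310]))
for n,c,(x,y) in (('s',d['scene'],(230,185)),('t',d['top'],(262,200))):
    cv2.imwrite(f'pics/ref{n}.png',cv2.resize(c['image'][y:y+50,x:x+60,::-1],(600,500),interpolation=2))
E
```

```text
now star [487.34894306   6.59111228  24.98478642]
recess ref [479.60062738   9.52129033  15.98180997]
```

View pics/refs.png

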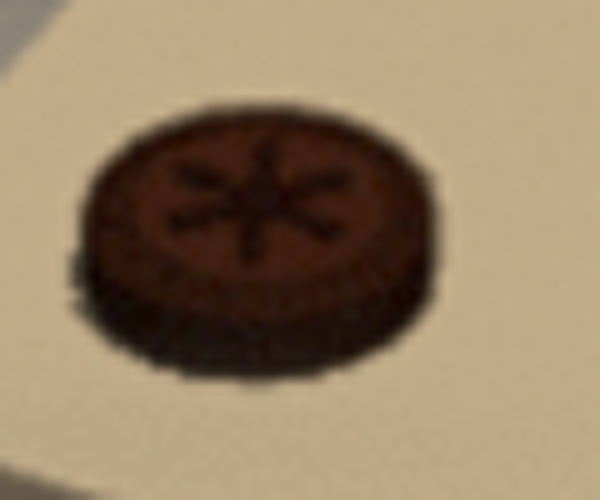

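View pics/reft.png

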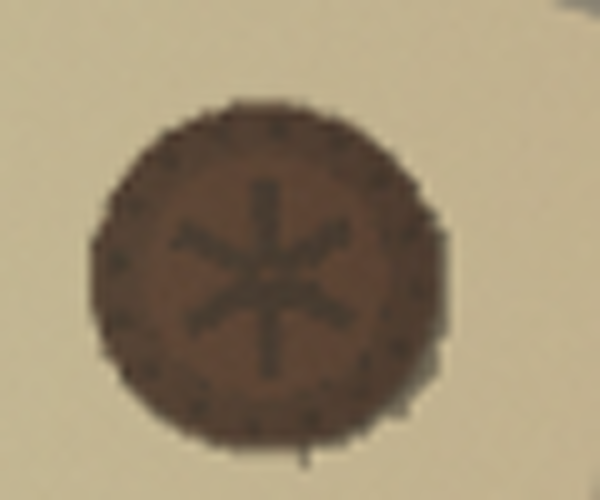

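```bash
python3 - <<'E'
from plant import robot
o=robot.get_obs();print(o['t'],o['contact_force'],abs(o['joint_velocities']).max())
print(robot.hand_in())
E
```

```text
12.25 [0.39370137 0.81550331 0.39892929] 0.024730249249237717
the job is handed in; nothing more can be done
None
```

The medallion is seated flat in the recess and released, and the job is handed in at 12.25 s. I pushed it across the board with the half-open fingers behind it, then backed off and moved the arm clear.

**Last checks:**
- **Medallion:** its centre is about 8 mm from the recess centre, inside the 10 mm of play. Its top measures z ≈ 25 mm, against 26 expected when flat and about 30 if it were hung on the rim.
- **Tablet and coin:** both measure where they started, to within 0.1 mm.
- **Forces:** every force reading I took stayed under about 2 N, and the gripper was touching nothing at hand-in.

**Disagreements:**
- **Fingertip height:** the fingertips looked about 30–35 mm higher in the images than the reported TCP. I set the pushing height from the images and the force reading, at a reported z of about -10 mm, and no contact with the board showed.
- **Recess height:** a rough two-view check of the recess mouth gave z ≈ 16 mm instead of 20, so the heights are only good to a few millimetres. The starting position of the medallion's star agreed between the two views.

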